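# Pry open a nebuliser compressor and refit its filter

## Robot

A 6-joint arm with a two-finger parallel gripper is mounted at the origin on a cart in front of the work surface, level with it; the furniture and walls round the work are solid. World frame = base frame: x ahead of the robot, y to its left, z up, the work surface at z = 0. Lengths are in m, angles in rad, forces in N, time in s.
With the tool pointing down it reaches from about 0.25 to 0.725 m from the base axis. Payload 4 kg.
Tool frame: the origin (TCP) lies at the very end of the fingers, on their centre line; the grasp point (between the pads) lies 19 mm behind it; z points along the fingers, y is the line along which they close (so a half turn about z gives the same grasp; the last joint's range is limited). The gripper opens to 85 mm and grips with 20 to 120 N. Pads are 22 mm wide; open, the fingers measure 114 mm over their backs; the gripper's body (76 mm by 85 mm) begins 54 mm behind the grasp point. The pads swing forward as they close: fully open they stand 13 mm farther back than shut.
Start: joints at [-1.274, 0.241, 0.005, 1.335, 0, 1.571], TCP at [0.146, -0.478, 0.231] pointing down, gripper open.
Joint ranges: [-2.72, 2.72], [-1.05, 1.87], [-1.09, 1.28], [-1.99, 2.15], [-1.42, 1.44], [-3.14, 3.14]. Speed limits (rad/s): [2.79, 2.79, 3.14, 3.14, 3.14, 3.14].

## Interface

Orientations are given as a unit quaternion [x, y, z, w].
In Python, from workcell import * gives the robot as it stands. The module is installed in compiled form; this text tells all that it offers.
- The arm moves only by the tool send_rows, never from a script. Its argument "steps" is text: rows parted by semicolons, each of 7 numbers parted by spaces: the opening, from -1 (shut) to 1 (fully open), then the shift along the world's x, y, z in m, then the turn, a rotation vector about the world's x, y, z in rad. A call has exactly 5 rows; each row shifts and turns the commanded pose from where the row before left it; what a row does not reach is not made up. A row lasts 1/12 s, in which the tool goes at most 41.7 mm and 7.16 degrees, less where a joint would pass 70% of its speed; a pose out of reach is approached as far as the arm can. A call is refused whole if a number of a shift passes 0.0417 or a number of a turn 0.125, either way. A call with a gripper value outside its range is refused whole. The fingers move at their own pace and stop on an object; the grip force is fixed at half the most. Time passes only in rows, so rows that do not move let the fingers close, or fill a call up. It gives the time, the measured TCP pose, the force, the opening and the grip force at its end, in the units of the state.
- get_obs(): the state, without advancing time (a new reading comes with each control period).
- camera(name): name is "scene" or "top" or "wrist"; returns a dict with "frame" (420x560x3 uint8, red, green, blue), "range_z" (420x560 float32, m along the optical axis (not along the pixel's ray), 0 where there is no reading), "camera_matrix" (3x3 intrinsics, pixels), "k1" (the pictures are not rectified: a ray, as slopes to the right and down, at radius r is drawn at 1 + k1 r^2 times it, then the intrinsics apply), "extrinsics" (4x4, takes a point from world to camera coordinates); the wrist camera has in their place "T_tool_cam" (4x4, takes a point from camera to tool coordinates, whose origin is the TCP and whose axes are the flange's). Camera axes: x right, y down, z forward; pixel columns grow to the right and rows downward; lengths in m; the calibration is good to about 2 mm. A picture is of the moment at which its call begins: read the wrist's pose just before it.
- job_done(): hands the job in; it is judged then, once.
The state is a dict: "clock": time; "joint_pos": joint angles; "joint_vel": joint speeds; "tau": joint torques, N m; "eef_pos": TCP position; "tool_rot": TCP orientation; "ft_force": force on the tool from outside, world axes, zero at the start; "ft_torque": the same for the moment, N m; "grip_width": finger opening in m; "grasp_force": force on a finger pad.
Only numpy, scipy, OpenCV 4.12 (cv2) and the standard library are available. Lean on these libraries where they do the work, as an engineer would, in place of code of your own. Each camera call takes 0.05 s, during which the arm holds its last target. There are 200 camera calls.

## Task

The washed filter cassette has to go back into the nebuliser compressor. Lever the compressor's cover open with the blade of the pry tool at the notch in the middle of its front edge, swing the cover fully open, past upright, and set the cassette right home in its bay with the finger rib up. Leave the cover open for my check and the pry tool lying flat on the desk, and don't disturb the other things.

Things in the scene. Friction and masses are not known exactly. Their poses are not given: they have to be found in the camera images.
- compressor: Table-top compressor, off-white box 140 (x) x 150 (y) x 90 mm high, fixed. Origin: centre of its underside on the desk; own -x is the front (to the robot), z up. Front face at x = -70 mm, with a hose nozzle 17 mm long (y = 45, z = 26 mm) and a rocker switch. Deck of the housing at z = 70 mm; under the cover lies the filter bay; rear deck from x = 50 mm.
- cover_panel: White cap-shaped cover on the compressor, 116 (x) x 117 (y) x 20 mm; shut, its underside is at z = 70 and top at 90 mm, its front edge flush with the compressor's front. A sprung catch holds the front edge (about 11 N; lets go once it has risen 3 to 4 mm). Origin: on the hinge axis; axes as the compressor's when shut.
- cover (a joint): Opening angle of the cover in rad: 0 shut, 1.57 upright, 1.9 the stop. Stiff hinge: the cover stays at any angle past the catch.
- pry_notch (a point): Middle of the notch's mouth in the front face, 68 mm up; axes as the compressor's. Notch between housing and cover underside: 28 mm wide, mouth 11 mm high (62 to 73 mm above desk), narrowing over 8 mm to a slit 4 mm high (66 to 70 mm) that ends at a wall 24 mm in. Its lower edge 8 mm in, 66 mm up, is the fulcrum; the cover's solid front underside also ends 24 mm in.
- cover_hinge (a point): Middle of the cover's hinge axis, 120 mm behind the front face, 73 mm above the desk; the axis is the compressor's y.
- bay_seat (a point): Centre of the filter bay at the level of its ledge, 62 mm above the desk; axes as the compressor's. Above the ledge the bay is 70 (x) x 90 (y) mm and 8 mm deep up to the deck; inside the ledge an opening 60 (x) x 80 (y) mm goes 20 mm deeper.
- filter_cassette: Grey cassette, 64 (x) x 84 (y) x 36 mm. Origin: centre of underside; z up. From below: pleated body 54 x 74 x 16 mm, flange 64 x 84 x 4 mm (z = 16 to 20), finger rib 46 (along x) x 12 (y) x 16 mm (z = 20 to 36). Starts rib up on the thin mouse pad. Seated: flange on the bay's ledge, long side along the compressor's y (either way round), origin 16 mm below bay_seat.
- pry_tool: Pry tool, 160 mm long along its x: black flat-sided handle 100 x 20 wide x 24 mm high (x = -85 to 15 mm), steel blade 60 x 14 wide x 2.5 mm thick (x = 15 to 75 mm), flat, at mid-height of the handle. Origin: underside of the handle, 75 mm behind the blade's tip, a good place to grip; z up. Starts flat on the desk.
- pry_tip (a point): Middle of the blade's tip: 75 mm ahead of the tool's origin, 12 mm above the handle's underside; axes as the tool's.
- mouthpiece_up: White mouthpiece tube standing up, diameter 30 x 62 mm; origin centre of underside. Leave alone.
- mouthpiece_lying: White mouthpiece tube lying down, diameter 30 x 62 mm; origin centre of underside. Leave alone.
- gel_tube: Squeezed tube lying down, 43 x 146 x 30 mm; origin centre of underside. Leave alone.
- label_roll: White roll, diameter 58 x 33 mm; origin centre of underside. Leave alone.

How it is judged:
By the outcome, as a careful person would: the job done as asked, in the order asked, and still so for the second after the job is handed in, with the robot touching nothing.
It also fails if it takes over 58 s, if anything falls off the work surface, if the arm or the gripper's body presses on something with over 40 N, if the wrist force passes 120 N, or if a joint passes its speed limit or range.

## Working session

There is one attempt and no reset: what is moved stays moved. The work goes in short steps, Python scripts to look and compute and a tool call to move; the robot and the scene stay as the last step left them, time stands still between calls to the robot, and variables do not carry over. Pictures are saved under pics/ and viewed, at most 11 in all, crops included, and the job is handed in when it is done.

Besides the shell and the picture viewer there is one more tool, called after "Emit:" by a JSON object that holds its "name" and its "arguments", one argument or row to a line. send_rows: Moves the arm, as the interface text tells. Its arguments: {"type":"object","properties":{"steps":{"type":"string"}},"required":["steps"]}

```bash
mkdir -p pics; cat > h.py <<'E'
from workcell import *
import numpy as np, cv2, pickle
from scipy.spatial.transform import Rotation as R
def world(c, obs=None):
    """world xyz image from depth"""
    K=c["camera_matrix"];k1=c["k1"];h,w=c["range_z"].shape
    u,v=np.meshgrid(np.arange(w),np.arange(h))
    D=np.array([k1,0,0,0,0.])
    n=cv2.undistortPoints(np.stack([u,v],-1).reshape(-1,1,2).astype(np.float64),K,D).reshape(h,w,2)
    z=c["range_z"][...,None]; P=np.concatenate([n*z,z],-1)
    if "extrinsics" in c: T=np.linalg.inv(c["extrinsics"])
    else:
        T=np.eye(4);T[:3,:3]=R.from_quat(obs["tool_rot"]).as_matrix();T[:3,3]=obs["eef_pos"];T=T@c["T_tool_cam"]
    W=P@T[:3,:3].T+T[:3,3]; W[c["range_z"]==0]=np.nan
    return W
def save(n,f): cv2.imwrite(f"pics/{n}.png",f[...,::-1])
E
python3 - <<'E'
from h import *
o=get_obs();print({k:np.round(v,3) for k,v in o.items()})
C={n:camera(n) for n in("scene","top")}
pickle.dump(C,open("c0.pkl","wb"))
for n,c in C.items():
    save(n+"0",c["frame"]);print(n,np.round(np.linalg.inv(c["extrinsics"]),3).tolist(),c["k1"])
W=world(C["top"])
print(np.round(W[::42,::40],3).tolist())
E
```

```text
{'clock': np.float64(0.0), 'joint_pos': array([-1.274,  0.241,  0.004,  1.335,  0.   ,  1.571]), 'joint_vel': array([-0.002,  0.001,  0.001, -0.001, -0.   , -0.001]), 'tau': array([-1.0000e-03, -3.7232e+01,  2.5241e+01,  1.7000e-02, -0.0000e+00,
       -0.0000e+00]), 'eef_pos': array([ 0.146, -0.478,  0.23 ]), 'tool_rot': array([ 0.989,  0.148, -0.   , -0.001]), 'ft_force': array([0.046, 0.553, 0.154]), 'ft_torque': array([-0.006,  0.007,  0.027]), 'grasp_force': np.float64(0.0), 'grip_width': np.float64(0.086)}
scene [[-0.679, -0.477, 0.558, -0.075], [-0.734, 0.448, -0.51, 0.647], [-0.006, -0.756, -0.655, 0.753], [0.0, 0.0, 0.0, 1.0]] -0.0064235579802074776
top [[0.008, -0.982, 0.187, 0.286], [-1.0, -0.008, -0.001, 0.101], [0.003, -0.187, -0.982, 1.151], [0.0, 0.0, 0.0, 1.0]] -0.05422055186526862
[[[nan, nan, nan], [nan, nan, nan], [nan, nan, nan], [0.913, 0.46, 0.337], [0.802, 0.322, 0.479], [0.8, 0.247, 0.481], [0.8, 0.173, 0.482], [0.799, 0.099, 0.483], [0.798, 0.026, 0.486], [0.799, -0.047, 0.487], [0.798, -0.12, 0.491], [nan, nan, nan], [nan, nan, nan], [nan, nan, nan]], [[0.92
[... 2278 characters left out ...]
8, -0.74]], [[0.081, 1.151, -0.446], [0.087, 0.989, -0.438], [0.053, 0.974, -0.74], [0.058, 0.791, -0.734], [0.061, 0.613, -0.737], [0.065, 0.436, -0.733], [0.066, 0.261, -0.738], [0.15, 0.091, -0.022], [0.153, -0.016, -0.005], [0.153, -0.126, -0.012], [0.068, -0.447, -0.744], [0.067, -0.628, -0.749], [0.067, -0.806, -0.738], [0.067, -0.984, -0.726]], [[-0.138, 1.325, -0.739], [-0.132, 1.143, -0.744], [-0.126, 0.962, -0.744], [-0.12, 0.781, -0.738], [-0.116, 0.604, -0.736], [-0.112, 0.429, -0.732], [-0.111, 0.257, -0.737], [0.101, 0.093, 0.265], [0.134, 0.027, 0.421], [0.15, -0.025, 0.499], [0.162, -0.068, 0.558], [-0.112, -0.619, -0.747], [-0.113, -0.796, -0.741], [-0.115, -0.976, -0.736]]]
```

```bash
ls pics
```

```text
scene0.png
top0.png
```

View pics/top0.png

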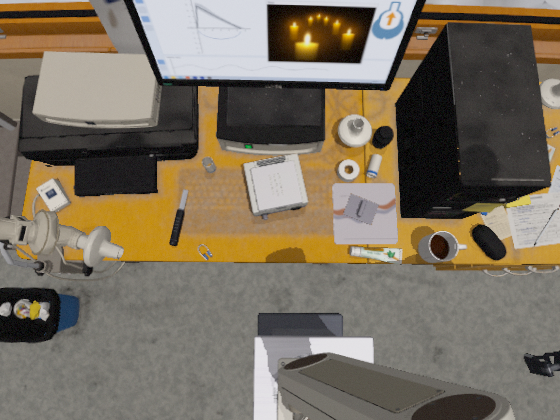

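View pics/scene0.png

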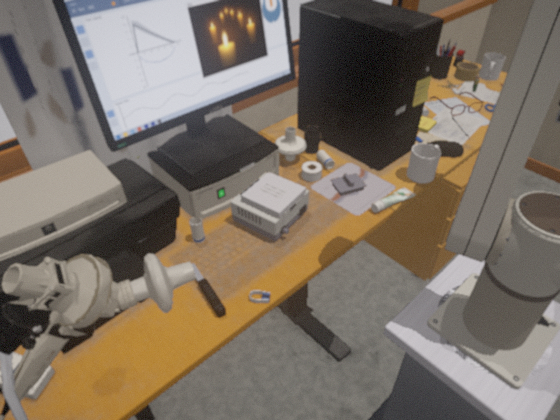

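Top view: the compressor is at about (275,185) and slightly rotated. The pry tool is at (178,218) with its blade up and right at (184,195). The cassette is at (360,208) on the pad, rotated. The mouthpieces are at (208,165) and (374,165), the roll at (348,170) and the gel tube at (377,254).

```bash
python3 - <<'E'
from h import *
C=pickle.load(open("c0.pkl","rb"))
def rect(P,name):
    r=cv2.minAreaRect((P[:,:2]*1000).astype(np.float32)); print(name,len(P),np.round(r[0],1),np.round(r[1],1),round(r[2],1),"z",np.round(np.nanpercentile(P[:,2],[5,50,95]),4))
for n in("top","scene"):
    c=C[n];W=world(c);x,y,z=W[...,0],W[...,1],W[...,2];f=c["frame"].astype(int);hsv=cv2.cvtColor(c["frame"],cv2.COLOR_RGB2HSV).astype(int)
    def box(a,b,cc,d,e,g):return (x>a)&(x<b)&(y>cc)&(y<d)&(z>e)&(z<g)
    def big(m):
        k,l,s,_=cv2.connectedComponentsWithStats(m.astype(np.uint8));i=1+np.argmax(s[1:,4]);return l==i
    m=big(box(.4,.7,-.03,.2,.08,.10));rect(W[m],n+" cover top")
    m=big(box(.4,.7,-.03,.2,.063,.076));rect(W[m],n+" deck")
    m=box(.38,.6,.28,.42,-.01,.05)&(hsv[...,2]<70);m=big(m);rect(W[m],n+" handle")
    m=box(.38,.6,.28,.42,-.01,.05)&(hsv[...,1]<80)&(hsv[...,2]>=70);m=big(m);rect(W[m],n+" blade")
    m=big(box(.4,.58,-.22,-.06,.026,.05));rect(W[m],n+" rib")
    m=big(box(.4,.58,-.22,-.06,.011,.05));rect(W[m],n+" cass")
    m=box(.38,.6,-.25,.0,-.01,.006);print(n,"pad z",np.nanmedian(z[m]))
    m=big(box(.3,.45,-.3,-.05,.012,.05));rect(W[m],n+" gel")
    for nm,b in(("mp up",(.5,.66,.2,.3)),("roll etc",(.5,.7,-.2,-.05)) ):
        m=big(box(*b,.015,.09));rect(W[m],n+" "+nm)
# wide view crop
f=C["top"]["frame"][130:270,150:420]
save("crop0",cv2.resize(f,None,fx=2.9,fy=2.9,interpolation=cv2.INTER_CUBIC))
E
```

```text
top cover top 1900 [549.  106.5] [120.4 116.8] 12.0 z [0.0871 0.0906 0.0938]
top deck 828 [559.2 107.8] [140.5 148.6] 11.7 z [0.067  0.0707 0.0744]
top handle 268 [441.7 378.2] [ 19.3 100.2] 79.7 z [0.0166 0.0237 0.028 ]
top blade 117 [521.7 366.8] [20.2 61. ] 79.9 z [0.0026 0.014  0.0181]
top rib 79 [ 497.9 -129.2] [12.3 46.2] 67.6 z [0.0311 0.0372 0.041 ]
top cass 693 [ 497.6 -129.2] [84.8 65.3] 68.0 z [0.0184 0.022  0.0376]
top pad z 0.0008059864049976273
top gel 376 [ 377. -149.] [103.4  32.3] 84.3 z [0.0133 0.0225 0.0298]
top mp up 91 [617.5 288.6] [30.3 21.3] 2.3 z [0.0182 0.0429 0.0648]
top roll etc 329 [608.7 -95.9] [56.  58.9] 45.9 z [0.0184 0.0319 0.0359]
scene cover top 1573 [544.  105.8] [118.7 120.2] 12.4 z [0.0834 0.0903 0.0924]
scene deck 656 [555.5 109.6] [142.9 151. ] 12.5 z [0.0642 0.0702 0.0743]
scene handle 167 [435.9 382. ] [16.  94.6] 80.2 z [0.0126 0.0225 0.0261]
scene blade 118 [520.6 359.4] [18.9 89.3] 68.0 z [-0.0002  0.0137  0.0236]
scene rib 77 [ 495.4 -130.1] [13.  48.7] 70.9 z [0.0268 0.0358 0.0394]
scene cass 473 [ 495.3 -129.9] [84.9 66.6] 67.5 z [0.0181 0.022  0.0372]
scene pad z 0.0011956905580251531
scene gel 285 [ 375.5 -147.5] [100.3  32. ] 82.0 z [0.0138 0.022  0.0294]
scene mp up 162 [614.9 289.4] [20.9 33.7] 89.7 z [0.0186 0.0477 0.0617]
scene roll etc 503 [ 682.5 -134.2] [ 35.  131.1] 0.1 z [0.0228 0.0567 0.0818]
```

View pics/crop0.png

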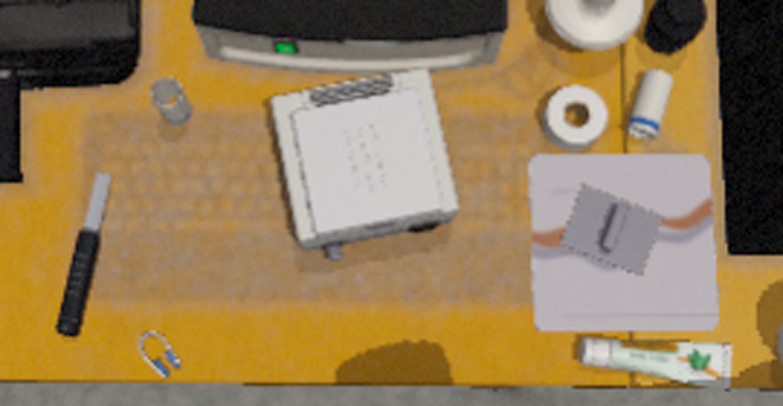

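Poses measured: compressor centre is about (0.558, 0.109), yaw 12°. Pry tool origin is about (0.476, 0.372), yaw -10°. Cassette is about (0.497, -0.129). I'm moving above the pry tool now.

Emit:
{"name": "send_rows", "arguments": {
  "steps": "1 0.0132 0.034 -0.003 0 0 0.1067;1 0.0132 0.034 -0.003 0 0 0.1067;1 0.0132 0.034 -0.003 0 0 0.1067;1 0.0132 0.034 -0.003 0 0 0.1067;1 0.0132 0.034 -0.003 0 0 0.1067"
}}

```text
clock: 0.52
eef_pos: [0.2122, -0.3063, 0.2157]
tool_rot: [0.914, 0.405, 0.0, -0.0]
ft_force: [1.4, 0.6, 0.8]
grip_width: 0.0855
grasp_force: 0.0
```

Emit:
{"name": "send_rows", "arguments": {
  "steps": "1 0.0132 0.034 -0.003 0 0 0.1067;1 0.0132 0.034 -0.003 0 0 0.1067;1 0.0132 0.034 -0.003 0 0 0.1067;1 0.0132 0.034 -0.003 0 0 0.1067;1 0.0132 0.034 -0.003 0 0 0.1067"
}}

```text
clock: 0.93
eef_pos: [0.2781, -0.1364, 0.2011]
tool_rot: [0.775, 0.632, 0.0, 0.0]
ft_force: [0.6, -0.1, 0.6]
grip_width: 0.0854
grasp_force: 0.0
```

Emit:
{"name": "send_rows", "arguments": {
  "steps": "1 0.0132 0.034 -0.003 0 0 0.1067;1 0.0132 0.034 -0.003 0 0 0.1067;1 0.0132 0.034 -0.003 0 0 0.1067;1 0.0132 0.034 -0.003 0 0 0.1067;1 0.0132 0.034 -0.003 0 0 0.1067"
}}

```text
clock: 1.35
eef_pos: [0.3442, 0.0337, 0.1861]
tool_rot: [0.58, 0.814, -0.0, 0.0]
ft_force: [0.9, -1.7, 0.1]
grip_width: 0.0849
grasp_force: 0.0
```

Emit:
{"name": "send_rows", "arguments": {
  "steps": "1 0.0132 0.034 -0.003 0 0 0.1067;1 0.0132 0.034 -0.003 0 0 0.1067;1 0.0132 0.034 -0.003 0 0 0.1067;1 0.0132 0.034 -0.003 0 0 0.1067;1 0.0132 0.034 -0.003 0 0 0.1067"
}}

```text
clock: 1.77
eef_pos: [0.4101, 0.2037, 0.1708]
tool_rot: [0.345, 0.939, -0.0, -0.0]
ft_force: [0.5, -0.6, 0.6]
grip_width: 0.0852
grasp_force: 0.0
```

Emit:
{"name": "send_rows", "arguments": {
  "steps": "1 0.0132 0.034 -0.003 0 0 0.1067;1 0.0132 0.034 -0.003 0 0 0.1067;1 0.0132 0.034 -0.003 0 0 0.1067;1 0.0132 0.034 -0.003 0 0 0.1067;1 0.0132 0.034 -0.003 0 0 0.1067"
}}

```text
clock: 2.18
eef_pos: [0.4762, 0.3734, 0.1554]
tool_rot: [0.086, 0.996, -0.0, -0.0]
ft_force: [0.6, 0.5, 0.3]
grip_width: 0.0854
grasp_force: 0.0
```

```bash
python3 - <<'E'
from h import *
o=get_obs();c=camera("wrist");save("w1",c["frame"]);print(np.round(c["T_tool_cam"],3).tolist(),c["k1"])
W=world(c,o);x,y,z=W[...,0],W[...,1],W[...,2];hsv=cv2.cvtColor(c["frame"],cv2.COLOR_RGB2HSV).astype(int)
def rect(P,name):
    r=cv2.minAreaRect((P[:,:2]*1000).astype(np.float32)); print(name,len(P),np.round(r[0],1),np.round(r[1],1),round(r[2],1),"z",np.round(np.nanpercentile(P[:,2],[5,50,95]),4))
def big(m):
    k,l,s,_=cv2.connectedComponentsWithStats(m.astype(np.uint8));i=1+np.argmax(s[1:,4]);return l==i
rect(W[big((hsv[...,2]<75)&(z>.018)&(z<.03)&(x>.36)&(x<.55)&(abs(y-.37)<.06))],"handle")
rect(W[big((hsv[...,1]<90)&(hsv[...,2]>75)&(z>.008)&(z<.03)&(x>.36)&(x<.6)&(abs(y-.37)<.06))],"blade")
print(np.round([np.nanmin(x),np.nanmax(x),np.nanmin(y),np.nanmax(y)],2))
E
```

```text
[[-0.001, -0.963, -0.268, 0.069], [1.0, -0.001, -0.0, 0.002], [-0.0, -0.268, 0.963, -0.142], [0.0, 0.0, 0.0, 1.0]] -0.0677998885641884
handle 1711 [441.2 382.4] [14.2 97.7] 80.5 z [0.0197 0.0226 0.024 ]
blade 683 [518.4 365.6] [13.  57.9] 80.4 z [0.011  0.0121 0.0132]
[-0.07  0.67 -0.51  0.99]
```

View pics/w1.png

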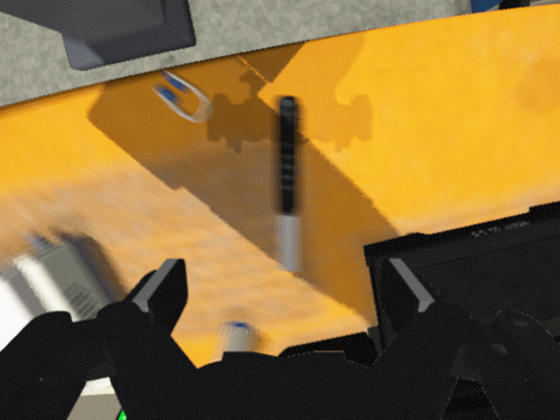

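Wrist view: the pry tool runs from (288,100) to (288,270), centred between the fingers. Its measured size and height match the spec. I'm descending and gripping.

Emit:
{"name": "send_rows", "arguments": {
  "steps": "1 -0.001 -0.001 -0.035 0 0 0;1 0 0 -0.035 0 0 0;1 0 0 -0.035 0 0 0;1 0 0 -0.035 0 0 0;1 0 0 -0.011 0 0 0"
}}

```text
clock: 2.65
eef_pos: [0.4712, 0.3677, -0.0008]
tool_rot: [0.089, 0.996, -0.004, -0.004]
ft_force: [-1.0, -0.3, -1.1]
grip_width: 0.0855
grasp_force: 0.0
```

Emit:
{"name": "send_rows", "arguments": {
  "steps": "-1 0 0 0 0 0 0;-1 0 0 0 0 0 0;-1 0 0 0 0 0 0;-1 0 0 0 0 0 0;-1 0 0 0 0 0 0"
}}

```text
clock: 3.07
eef_pos: [0.4768, 0.372, 0.0078]
tool_rot: [0.089, 0.996, 0.002, 0.002]
ft_force: [0.0, 1.0, -0.6]
grip_width: 0.0254
grasp_force: 0.0
```

Emit:
{"name": "send_rows", "arguments": {
  "steps": "-1 0 0 0 0 0 0;-1 0 0 0 0 0 0;-1 0 0 0 0 0 0;-1 0 0 0 0 0 0;-1 0 0 0 0 0 0"
}}

```text
clock: 3.48
eef_pos: [0.4767, 0.372, 0.0078]
tool_rot: [0.089, 0.996, 0.002, 0.002]
ft_force: [0.1, -0.3, 6.5]
grip_width: 0.0183
grasp_force: 60.4
```

Emit:
{"name": "send_rows", "arguments": {
  "steps": "-1 0 0 0.01 0 0 0;-1 0 0 0.02 0 0 0;-1 0 0 0.03 0 0 0;-1 0 0 0.03 0 0 0;-1 0 0 0.03 0 0 0"
}}

```text
clock: 3.9
eef_pos: [0.4747, 0.3705, 0.127]
tool_rot: [0.089, 0.996, -0.0, -0.0]
ft_force: [0.7, 0.7, -1.1]
grip_width: 0.0185
grasp_force: 59.4
```

Emit:
{"name": "send_rows", "arguments": {
  "steps": "-1 -0.008 -0.0297 0 0 0 0.0387;-1 -0.008 -0.0297 0 0 0 0.0387;-1 -0.008 -0.0297 0 0 0 0.0387;-1 -0.008 -0.0297 0 0 0 0.0387;-1 -0.008 -0.0297 0 0 0 0.0387"
}}

```text
clock: 4.32
eef_pos: [0.4345, 0.2211, 0.1261]
tool_rot: [-0.009, 1.0, 0.0, 0.0]
ft_force: [0.5, -0.9, -0.7]
grip_width: 0.0184
grasp_force: 59.4
```

Emit:
{"name": "send_rows", "arguments": {
  "steps": "-1 -0.008 -0.0297 0 0 0 0.0387;-1 -0.008 -0.0297 0 0 0 0.0387;-1 -0.008 -0.0297 0 0 0 0.0387;-1 -0.008 -0.0297 0 0 0 0.0387;-1 -0.008 -0.0297 0 0 0 0.0387"
}}

```text
clock: 4.73
eef_pos: [0.3945, 0.0726, 0.1261]
tool_rot: [-0.106, 0.994, -0.0, 0.0]
ft_force: [0.2, -0.3, -0.3]
grip_width: 0.0181
grasp_force: 59.4
```

Emit:
{"name": "send_rows", "arguments": {
  "steps": "-1 0 0 0 0 0 0;-1 0 0 0 0 0 0;-1 0 0 0 0 0 0;-1 0 0 0 0 0 0;-1 0 0 0 0 0 0"
}}

```text
clock: 5.15
eef_pos: [0.3957, 0.0748, 0.1255]
tool_rot: [-0.105, 0.994, 0.0, 0.0]
ft_force: [0.1, 0.3, -0.8]
grip_width: 0.0185
grasp_force: 59.5
```

```bash
cat >> h.py <<'E'
def rect(P,name):
    r=cv2.minAreaRect((P[:,:2]*1000).astype(np.float32)); print(name,len(P),np.round(r[0],1),np.round(r[1],1),round(r[2],1),"z",np.round(np.nanpercentile(P[:,2],[5,50,95]),4))
def big(m):
    k,l,s,_=cv2.connectedComponentsWithStats(m.astype(np.uint8));i=1+np.argmax(s[1:,4]);return l==i
E
python3 - <<'E'
from h import *
o=get_obs();c=camera("wrist");save("w2",c["frame"])
pickle.dump((o,c),open("w2.pkl","wb"))
W=world(c,o);x,y,z=W[...,0],W[...,1],W[...,2];hsv=cv2.cvtColor(c["frame"],cv2.COLOR_RGB2HSV).astype(int)
print(np.round(o["eef_pos"],4),np.round(o["tool_rot"],4),np.round(o["ft_force"],1))
m=big((z>.082)&(z<.096)&(x>.42)&(x<.72));rect(W[m],"cover")
m=big((z>.064)&(z<.076)&(x>.42)&(x<.72));rect(W[m],"deck")
# tool-frame points of blade: x negative is ahead
T=R.from_quat(o["tool_rot"]); Pt=T.inv().apply((W-o["eef_pos"]).reshape(-1,3)).reshape(W.shape)
m=big((abs(Pt[...,1])<.02)&(Pt[...,0]<.0)&(Pt[...,0]>-.1)&(abs(Pt[...,2]+.008)<.016))
P=Pt[m]*1000;print("blade toolframe",len(P),np.round(np.nanpercentile(P,[1,50,99],axis=0),1).tolist())
for a in range(-80,-10,10):
    q=P[(P[:,0]>a)&(P[:,0]<a+10)]
    if len(q):print(a,len(q),np.round(np.median(q,0),1),np.round(np.ptp(q[:,1]),1))
E
```

```text
[0.3957 0.0748 0.1255] [-1.054e-01  9.944e-01  1.000e-04  3.000e-04] [ 0.1  0.3 -0.8]Traceback (most recent call last):
  File "<stdin>", line 6, in <module>
  File "h.py", line 20, in big
    k,l,s,_=cv2.connectedComponentsWithStats(m.astype(np.uint8));i=1+np.argmax(s[1:,4]);return l==i
                                                                     ~~~~~~~~~^^^^^^^^^
    return _wrapfunc(a, 'argmax', axis=axis, out=out, **kwds)
    return bound(*args, **kwds)
ValueError: attempt to get argmax of an empty sequence
```

View pics/w2.png

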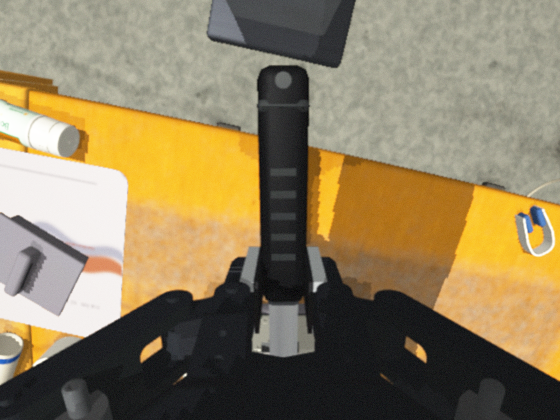

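Wrist view: the handle is straight in the grip along column 284, with the blade partly hidden by the gripper. I'll use the fixed cameras to measure the blade and the cover.

```bash
python3 - <<'E'
from h import *
o,c=pickle.load(open("w2.pkl","rb"))
W=world(c,o);T=R.from_quat(o["tool_rot"]);Pt=T.inv().apply((W-o["eef_pos"]).reshape(-1,3)).reshape(W.shape)
v=c["frame"].max(-1)
m=big((abs(Pt[...,1])<.016)&(Pt[...,0]>.01)&(Pt[...,0]<.12)&(Pt[...,2]>-.04)&(Pt[...,2]<.01));P=Pt[m]*1000
for a in range(10,90,15):
    q=P[(P[:,0]>a)&(P[:,0]<a+15)]
    if len(q):print(a,len(q),np.round(np.median(q,0),1),np.round(np.ptp(q[:,1]),1))
print("handle end x",np.nanpercentile(P[:,0],99.5))
C={n:camera(n) for n in("scene","top")}
pickle.dump(C,open("c2.pkl","wb"))
for n,c in C.items():
    W=world(c);Pt=T.inv().apply((W-o["eef_pos"]).reshape(-1,3)).reshape(W.shape);z=W[...,2]
    m=(abs(Pt[...,1])<.012)&(Pt[...,0]<-.0)&(Pt[...,0]>-.1)&(Pt[...,2]<.012)&(Pt[...,2]>-.02)
    P=Pt[m]*1000;print(n,len(P))
    if len(P):print(np.round(np.nanpercentile(P,[1,50,99],axis=0),1).tolist())
    m=(z>.083)&(z<.097)&(W[...,0]>.45)&(W[...,0]<.7)&(abs(W[...,1]-.1)<.12)
    rect(W[big(m)],n+" cover")
a=C["top"]["frame"][140:280,200:340];b=C["scene"]["frame"][150:290,200:340]
save("c2",cv2.resize(np.hstack([a,b]),None,fx=2.85,fy=2.85,interpolation=cv2.INTER_CUBIC))
E
```

```text
10 2649 [ 12.2   0.8 -15.3] 31.8
25 1701 [ 32.6   1.6 -14.9] 20.0
40 1847 [ 47.6   1.6 -15. ] 20.1
55 2003 [ 62.7   1.7 -15. ] 19.8
70 2130 [ 77.5   1.7 -15. ] 19.9
85 210 [ 85.9   1.7 -13.4] 17.0
handle end x 86.64449670395912
scene 101
[[-72.5, -5.6, -8.2], [-46.5, 2.4, -5.6], [-18.0, 8.8, -2.5]]
scene cover 1487 [543.4 105.4] [118.1 120.2] 12.3 z [0.0871 0.0905 0.0925]
top 0
top cover 1066 [547.4 106.4] [117.3 116.5] 12.1 z [0.0873 0.0907 0.0939]
```

View pics/c2.png

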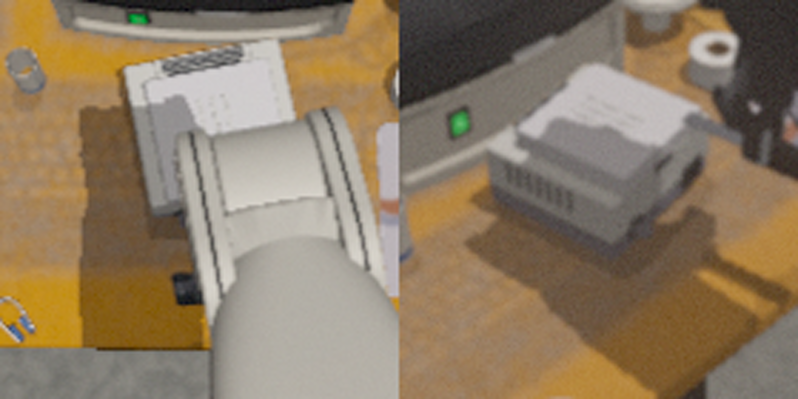

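Crops: left is the top view, with the arm over the compressor. Right is the scene view, with the blade tip just in front of the notch at about (690,125). The measured tip agrees with the expected grip to about 1 mm. I'm lowering to notch height and entering the mouth.

Emit:
{"name": "send_rows", "arguments": {
  "steps": "-1 0 0 -0.02 0 0 0;-1 0 0 -0.02 0 0 0;-1 0 0 -0.015 0 0 0;-1 0 0 -0.0065 0 0 0;-1 0 0 0 0 0 0"
}}

```text
clock: 5.72
eef_pos: [0.3938, 0.0739, 0.0624]
tool_rot: [-0.105, 0.994, -0.0, -0.002]
ft_force: [-0.2, 0.4, -0.4]
grip_width: 0.0184
grasp_force: 59.4
```

Emit:
{"name": "send_rows", "arguments": {
  "steps": "-1 0.0075 0.0016 0 0 0 0;-1 0.0075 0.0016 0 0 0 0;-1 0.0075 0.0016 0 0 0 0;-1 0.005 0.001 0 0 0 0;-1 0 0 0 0 0 0"
}}

```text
clock: 6.13
eef_pos: [0.4251, 0.0801, 0.0645]
tool_rot: [-0.105, 0.995, 0.0, 0.001]
ft_force: [0.2, -0.1, 0.0]
grip_width: 0.0186
grasp_force: 59.4
```

Emit:
{"name": "send_rows", "arguments": {
  "steps": "-1 0.003 0.0006 0 0 0 0;-1 0.003 0.0006 0 0 0 0;-1 0.002 0.0004 0 0 0 0;-1 0 0 0 0 0 0;-1 0 0 0 0 0 0"
}}

```text
clock: 6.55
eef_pos: [0.4307, 0.0812, 0.0638]
tool_rot: [-0.105, 0.995, -0.0, -0.0]
ft_force: [-0.8, -0.3, -0.5]
grip_width: 0.0187
grasp_force: 59.4
```

Emit:
{"name": "send_rows", "arguments": {
  "steps": "-1 0.002 0.0004 0 0 0 0;-1 0.002 0.0004 0 0 0 0;-1 0.001 0.0002 0 0 0 0;-1 0 0 0 0 0 0;-1 0 0 0 0 0 0"
}}

```text
clock: 6.97
eef_pos: [0.4358, 0.0823, 0.0638]
tool_rot: [-0.105, 0.995, -0.0, -0.0]
ft_force: [-0.2, -0.2, -0.7]
grip_width: 0.0185
grasp_force: 59.4
```

```bash
python3 - <<'E'
from h import *
o=get_obs();print(np.round(o["eef_pos"],4),np.round(o["tool_rot"],4),np.round(o["ft_force"],1),np.round(o["ft_torque"],2))
c=camera("scene");save("c3",cv2.resize(c["frame"][140:260,220:370],None,fx=5,fy=5,interpolation=cv2.INTER_CUBIC))
T=R.from_quat(o["tool_rot"]);W=world(c);Pt=T.inv().apply((W-o["eef_pos"]).reshape(-1,3)).reshape(W.shape)
m=(abs(Pt[...,1])<.012)&(Pt[...,0]<-.015)&(Pt[...,0]>-.1)&(abs(Pt[...,2]+.005)<.012)
print(np.round(np.nanpercentile(Pt[m]*1000,[1,50,99],axis=0),1).tolist())
E
```

```text
[0.4358 0.0823 0.0638] [-0.1046  0.9945 -0.     -0.    ] [-0.2 -0.2 -0.7] [ 0.01  0.02 -0.01]
[[-58.2, -6.4, -12.6], [-46.0, 4.4, -5.5], [-18.2, 9.5, 5.8]]
```

View pics/c3.png

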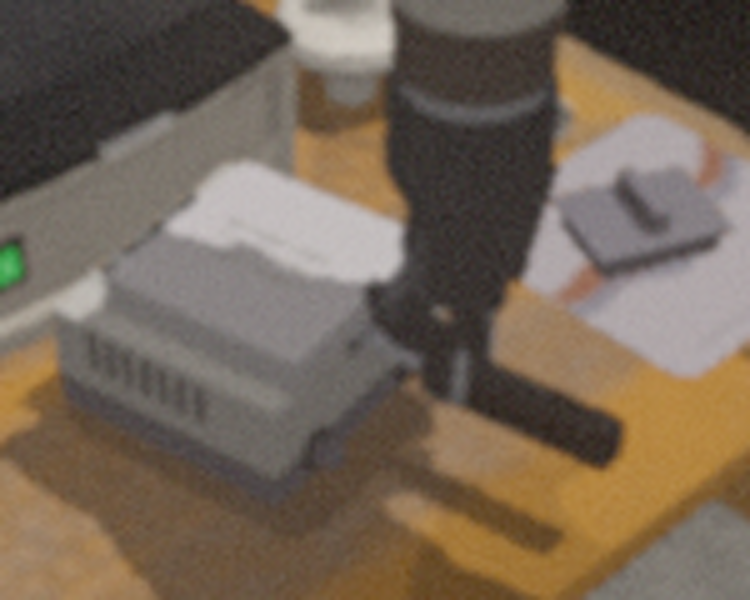

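The scene view shows the blade at (400,350) entering the middle of the front edge, with no contact force yet. I'll advance a few mm more.

Emit:
{"name": "send_rows", "arguments": {
  "steps": "-1 0.002 0.0004 0 0 0 0;-1 0.002 0.0004 0 0 0 0;-1 0 0 0 0 0 0;-1 0 0 0 0 0 0;-1 0 0 0 0 0 0"
}}

```text
clock: 7.43
eef_pos: [0.4397, 0.0831, 0.0638]
tool_rot: [-0.105, 0.995, 0.0, -0.0]
ft_force: [0.1, -0.1, -0.7]
grip_width: 0.0183
grasp_force: 59.4
```

Emit:
{"name": "send_rows", "arguments": {
  "steps": "-1 0.002 0.0004 0 0 0 0;-1 0 0 0 0 0 0;-1 0 0 0 0 0 0;-1 0 0 0 0 0 0;-1 0 0 0 0 0 0"
}}

```text
clock: 7.85
eef_pos: [0.4407, 0.0833, 0.0634]
tool_rot: [-0.105, 0.995, -0.0, -0.001]
ft_force: [-3.1, -1.1, -1.0]
grip_width: 0.0186
grasp_force: 59.5
```

Light wall contact (3 N), so the blade is fully in. Now I'll lever about the fulcrum, nose up, in steps. The handle tail limits this to about 0.36 rad.

Emit:
{"name": "send_rows", "arguments": {
  "steps": "-1 0.0 0.0 -0.0029 0.0104 -0.0489 0;-1 0.0005 0.0001 -0.0029 0.0104 -0.0489 0;-1 0.0006 0.0001 -0.0029 0.0104 -0.0489 0;-1 0.0006 0.0001 -0.0029 0.0104 -0.0489 0;-1 0 0 0 0 0 0"
}}

```text
clock: 8.27
eef_pos: [0.4406, 0.0832, 0.0513]
tool_rot: [-0.104, 0.99, 0.01, 0.099]
ft_force: [-5.7, -1.6, 2.0]
grip_width: 0.0185
grasp_force: 59.8
```

Emit:
{"name": "send_rows", "arguments": {
  "steps": "-1 0.0008 0.0002 -0.0028 0.0104 -0.0489 0;-1 0.0009 0.0002 -0.0028 0.0104 -0.0489 0;-1 0 0 0 0 0 0;-1 0 0 0 0 0 0;-1 0 0 0 0 0 0"
}}

```text
clock: 8.68
eef_pos: [0.4426, 0.0837, 0.0457]
tool_rot: [-0.104, 0.984, 0.015, 0.145]
ft_force: [-8.7, -1.7, 2.4]
grip_width: 0.0187
grasp_force: 60.2
```

```bash
cat > look.py <<'E'
from h import *
o=get_obs();print(np.round(o["eef_pos"],4),R.from_quat(o["tool_rot"]).as_matrix()[:,2].round(3),np.round(o["ft_force"],1),np.round(o["ft_torque"],2),round(float(o["clock"]),2))
c=camera("scene");W=world(c)
U=np.array([[.978,.208,0],[-.208,.978,0],[0,0,1]]);P=(W-np.array([.489+.0685,.0945+.0146,0]))@U.T*1000  # compressor frame mm
f=c["frame"];m=(abs(P[...,1])<50)&(P[...,0]>-75)&(P[...,0]<120)&(P[...,2]>76)&(P[...,2]<230)&(f.min(-1)>60)
q=P[m]
for a in range(-70,110,15):
    s=q[(q[:,0]>=a)&(q[:,0]<a+15)]
    if len(s)>5: print(a+7,len(s),np.round(np.percentile(s[:,2],[10,50,90]),1))
E
python3 look.py
```

```text
[0.4426 0.0837 0.0457] [ 0.283  0.06  -0.957] [-8.7 -1.7  2.4] [-0.29  1.6  -0.01] 8.68
-63 175 [90.9 92.5 94.2]
-48 163 [90.9 92.5 93.7]
-33 155 [90.4 92.1 93.6]
-18 152 [90.4 91.9 93.5]
-3 149 [90.3 91.5 93.1]
12 143 [89.6 91.3 92.9]
27 147 [89.6 90.9 92.3]
42 79 [88.9 90.6 92.3]
87 95 [ 93.9 104.5 110.8]
102 118 [ 78.1  94.6 104.1]
```

Emit:
{"name": "send_rows", "arguments": {
  "steps": "-1 0.0 0.0 -0.0017 0.0062 -0.0293 0;-1 0 0 -0.0016 0.0062 -0.0293 0;-1 0 0 0 0 0 0;-1 0 0 0.002 0 0 0;-1 0 0 0.002 0 0 0"
}}

```text
clock: 9.15
eef_pos: [0.4442, 0.084, 0.0466]
tool_rot: [-0.103, 0.979, 0.019, 0.176]
ft_force: [-1.1, -0.3, -1.9]
grip_width: 0.0185
grasp_force: 59.7
```

```bash
python3 look.py
```

```text
[0.4442 0.084  0.0466] [ 0.341  0.072 -0.937] [-1.1 -0.3 -1.9] [-0.12  0.79  0.01] 9.15
-63 185 [94.3 97.3 99. ]
-48 148 [95.3 96.8 98.2]
-33 153 [94.  95.8 97.4]
-18 151 [93.  94.7 96.2]
-3 145 [92.4 93.7 95.5]
12 144 [91.2 93.  94.7]
27 130 [90.4 91.8 93.6]
42 87 [89.4 90.9 92.5]
87 95 [ 92.5 105.  111.2]
102 123 [ 78.2  94.3 103.9]
```

The catch has released: the front edge is up about 6.5 mm, roughly 0.06 rad. Next I'll compute the arc for the blade tip under the cover.

```bash
python3 - <<'E'
import numpy as np
n=25
t=np.linspace(.065,1.86,n+1);ph=np.linspace(.356,.10,n+1)
tx=50-98.6*np.cos(t)-4.5*np.sin(t);tz=73+98.6*np.sin(t)-4.5*np.cos(t)
X=tx-73.4*np.cos(ph)+4*np.sin(ph);Z=tz-73.4*np.sin(ph)-4*np.cos(ph)
print(X[0],Z[0],X[-1],Z[-1])
dx=np.diff(X);dz=np.diff(Z);dp=-np.diff(ph)
for i in range(n):print("-1 %.4f %.4f %.4f %.4f %.4f 0"%(dx[i]*.978/1e3,dx[i]*.208/1e3,dz[i]/1e3,-dp[i]*.208,dp[i]*.978),end=";\n" if i%5==4 else ";")
E
```

```text
-116.087668288815 45.58285384128333 1.1725484028841489 157.4808298351942
-1 0.0001 0.0000 0.0078 -0.0021 0.0100 0;-1 0.0006 0.0001 0.0077 -0.0021 0.0100 0;-1 0.0011 0.0002 0.0076 -0.0021 0.0100 0;-1 0.0016 0.0003 0.0075 -0.0021 0.0100 0;-1 0.0021 0.0004 0.0074 -0.0021 0.0100 0;
-1 0.0025 0.0005 0.0072 -0.0021 0.0100 0;-1 0.0030 0.0006 0.0070 -0.0021 0.0100 0;-1 0.0034 0.0007 0.0067 -0.0021 0.0100 0;-1 0.0038 0.0008 0.0064 -0.0021 0.0100 0;-1 0.0042 0.0009 0.0061 -0.0021 0.0100 0;
-1 0.0046 0.0010 0.0058 -0.0021 0.0100 0;-1 0.0050 0.0011 0.0054 -0.0021 0.0100 0;-1 0.0053 0.0011 0.0050 -0.0021 0.0100 0;-1 0.0056 0.0012 0.0046 -0.0021 0.0100 0;-1 0.0059 0.0012 0.0042 -0.0021 0.0100 0;
-1 0.0061 0.0013 0.0037 -0.0021 0.0100 0;-1 0.0063 0.0013 0.0033 -0.0021 0.0100 0;-1 0.0065 0.0014 0.0028 -0.0021 0.0100 0;-1 0.0066 0.0014 0.0023 -0.0021 0.0100 0;-1 0.0067 0.0014 0.0018 -0.0021 0.0100 0;
-1 0.0068 0.0014 0.0013 -0.0021 0.0100 0;-1 0.0068 0.0014 0.0008 -0.0021 0.0100 0;-1 0.0068 0.0014 0.0003 -0.0021 0.0100 0;-1 0.0067 0.0014 -0.0002 -0.0021 0.0100 0;-1 0.0067 0.0014 -0.0007 -0.0021 0.0100 0;
```

Emit:
{"name": "send_rows", "arguments": {
  "steps": "-1 0.0001 0 0.0078 -0.0021 0.01 0;-1 0.0006 0.0001 0.0077 -0.0021 0.01 0;-1 0.0011 0.0002 0.0076 -0.0021 0.01 0;-1 0.0016 0.0003 0.0075 -0.0021 0.01 0;-1 0.0021 0.0004 0.0074 -0.0021 0.01 0"
}}

```text
clock: 9.62
eef_pos: [0.4532, 0.0857, 0.0874]
tool_rot: [-0.103, 0.982, 0.016, 0.155]
ft_force: [-0.7, -0.4, -1.5]
grip_width: 0.0185
grasp_force: 59.7
```

```bash
python3 look.py
```

```text
[0.4532 0.0857 0.0874] [ 0.301  0.064 -0.952] [-0.7 -0.4 -1.5] [-0.13  0.58  0.05] 9.62
-63 118 [106.7 130.1 134.6]
-48 235 [112.5 138.4 141.6]
-33 94 [130.2 133.2 136.2]
-18 96 [122.6 125.9 128.9]
-3 91 [115.2 118.5 121.4]
12 92 [108.  110.9 114.1]
27 82 [ 99.9 103.1 106.5]
42 80 [92.3 95.9 98.8]
57 6 [89.8 90.9 91.5]
87 92 [ 93.5 105.6 111.3]
102 121 [ 78.   94.  103.8]
```

Emit:
{"name": "send_rows", "arguments": {
  "steps": "-1 0.0025 0.0005 0.0072 -0.0021 0.01 0;-1 0.003 0.0006 0.007 -0.0021 0.01 0;-1 0.0034 0.0007 0.0067 -0.0021 0.01 0;-1 0.0038 0.0008 0.0064 -0.0021 0.01 0;-1 0.0042 0.0009 0.0061 -0.0021 0.01 0"
}}

```text
clock: 10.08
eef_pos: [0.4694, 0.089, 0.1201]
tool_rot: [-0.104, 0.986, 0.014, 0.129]
ft_force: [-0.6, 0.3, -1.9]
grip_width: 0.0187
grasp_force: 59.7
```

Emit:
{"name": "send_rows", "arguments": {
  "steps": "-1 0.0046 0.001 0.0058 -0.0021 0.01 0;-1 0.005 0.0011 0.0054 -0.0021 0.01 0;-1 0.0053 0.0011 0.005 -0.0021 0.01 0;-1 0.0056 0.0012 0.0046 -0.0021 0.01 0;-1 0.0059 0.0012 0.0042 -0.0021 0.01 0"
}}

```text
clock: 10.5
eef_pos: [0.4958, 0.0946, 0.145]
tool_rot: [-0.104, 0.989, 0.011, 0.104]
ft_force: [0.2, -0.1, -2.2]
grip_width: 0.0187
grasp_force: 59.8
```

```bash
python3 look.py
```

```text
[0.4958 0.0946 0.145 ] [ 0.203  0.043 -0.978] [ 0.2 -0.1 -2.2] [-0.12  0.49 -0.02] 10.5
-63 24 [148.9 160.6 205.5]
-48 14 [153.9 155.7 157. ]
-33 21 [156.3 157.5 160.3]
-18 31 [158.4 161.1 162.8]
-3 199 [164.6 177.8 185.1]
12 191 [166.8 187.4 189.5]
42 105 [ 77.4  83.6 118. ]
57 101 [81.  84.1 95.3]
87 42 [ 97.8 108.2 113.3]
102 107 [ 79.4  95.8 103.7]
```

Emit:
{"name": "send_rows", "arguments": {
  "steps": "-1 0.0061 0.0013 0.0037 -0.0021 0.01 0;-1 0.0063 0.0013 0.0033 -0.0021 0.01 0;-1 0.0065 0.0014 0.0028 -0.0021 0.01 0;-1 0.0066 0.0014 0.0023 -0.0021 0.01 0;-1 0.0067 0.0014 0.0018 -0.0021 0.01 0"
}}

```text
clock: 10.97
eef_pos: [0.5276, 0.1014, 0.1584]
tool_rot: [-0.104, 0.991, 0.008, 0.078]
ft_force: [-0.9, 0.2, -2.0]
grip_width: 0.0185
grasp_force: 59.8
```

Emit:
{"name": "send_rows", "arguments": {
  "steps": "-1 0.0068 0.0014 0.0013 -0.0021 0.01 0;-1 0.0068 0.0014 0.0008 -0.0021 0.01 0;-1 0.0068 0.0014 0.0003 -0.0021 0.01 0;-1 0.0067 0.0014 -0.0002 -0.0021 0.01 0;-1 0.0067 0.0014 -0.0007 -0.0021 0.01 0"
}}

```text
clock: 11.38
eef_pos: [0.5616, 0.1084, 0.1599]
tool_rot: [-0.104, 0.993, 0.006, 0.053]
ft_force: [0.2, -0.4, -1.0]
grip_width: 0.0186
grasp_force: 59.8
```

Emit:
{"name": "send_rows", "arguments": {
  "steps": "-1 0.0045 0.0009 -0.0007 0 0 0;-1 0 0 0 0 0 0;-1 0 0 0 0 0 0;-1 0 0 0 0 0 0;-1 0 0 0 0 0 0"
}}

```text
clock: 11.8
eef_pos: [0.5647, 0.109, 0.1586]
tool_rot: [-0.104, 0.993, 0.006, 0.052]
ft_force: [-0.9, -0.2, -1.5]
grip_width: 0.0183
grasp_force: 59.8
```

```bash
python3 look.py; python3 - <<'E'
from h import *
a=camera("scene")["frame"][120:260,200:370];save("c4",cv2.resize(a,None,fx=4,fy=4,interpolation=cv2.INTER_CUBIC))
E
```

```text
[0.5647 0.109  0.1586] [ 0.103  0.022 -0.994] [-0.9 -0.2 -1.5] [-0.1   0.28  0.01] 11.8
-63 12 [148.2 151.  167.2]
-48 11 [148.7 151.2 168.2]
-33 6 [150.4 151.2 153.3]
-18 25 [153.3 198.1 220.7]
-3 72 [162.7 177.9 196.9]
12 19 [168.5 180.4 219. ]
27 13 [165.7 166.4 168.3]
42 36 [ 76.4 165.7 168.8]
57 195 [ 77.   79.4 168.2]
72 512 [ 89.7 109.7 169.7]
87 422 [132.  152.8 185.6]
102 67 [ 96.  182.6 184.6]
```

View pics/c4.png

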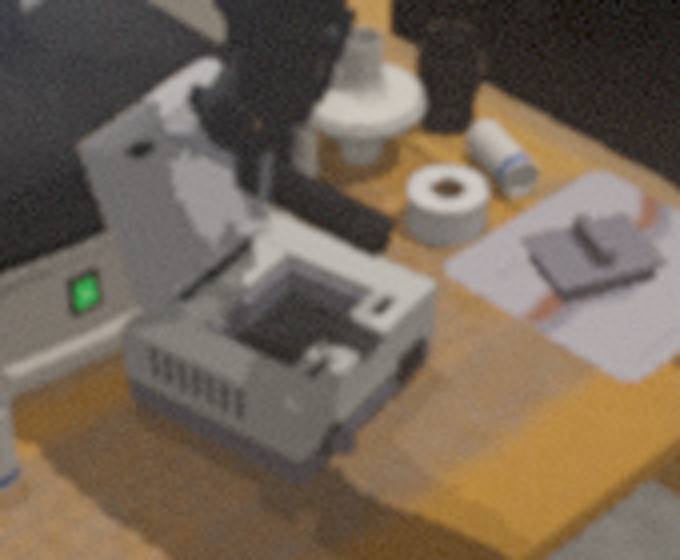

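The cover is past upright, and the open bay shows at (300,310). I'll push gently until the stop is felt.

Emit:
{"name": "send_rows", "arguments": {
  "steps": "-1 0.0035 0.0008 -0.001 0 0 0;-1 0.0035 0.0008 -0.001 0 0 0;-1 0 0 0 0 0 0;-1 0 0 0 0 0 0;-1 0 0 0 0 0 0"
}}

```text
clock: 12.32
eef_pos: [0.566, 0.1093, 0.1551]
tool_rot: [-0.104, 0.993, 0.005, 0.046]
ft_force: [-14.0, -3.5, 5.3]
grip_width: 0.0187
grasp_force: 61.3
```

Emit:
{"name": "send_rows", "arguments": {
  "steps": "-1 0.003 0.0006 -0.001 0 0 0;-1 0 0 0 0 0 0;-1 0 0 0 0 0 0;-1 0 0 0 0 0 0;-1 0 0 0 0 0 0"
}}

```text
clock: 12.73
eef_pos: [0.5666, 0.1095, 0.153]
tool_rot: [-0.104, 0.994, 0.005, 0.044]
ft_force: [-20.0, -4.9, 5.9]
grip_width: 0.0186
grasp_force: 61.7
```

The stop is reached (20 N), so the cover is fully open. I'm retreating, levelling and carrying the tool back to its place.

Emit:
{"name": "send_rows", "arguments": {
  "steps": "-1 -0.025 -0.0053 0.001 0 0 0;-1 -0.025 -0.0053 0.002 -0.0046 0.0215 0;-1 -0.025 -0.0053 0.002 -0.0046 0.0215 0;-1 -0.025 -0.0053 0.002 -0.0046 0.0215 0;-1 -0.025 -0.0053 0.002 -0.0046 0.0215 0"
}}

```text
clock: 13.15
eef_pos: [0.449, 0.0846, 0.1649]
tool_rot: [-0.105, 0.994, 0.001, 0.009]
ft_force: [-0.3, -0.3, -1.4]
grip_width: 0.0186
grasp_force: 60.5
```

Emit:
{"name": "send_rows", "arguments": {
  "steps": "-1 0.0032 0.0289 0 0 0 -0.0387;-1 0.0032 0.0289 0 0 0 -0.0387;-1 0.0032 0.0289 0 0 0 -0.0387;-1 0.0032 0.0289 0 0 0 -0.0387;-1 0.0032 0.0289 0 0 0 -0.0387"
}}

```text
clock: 13.57
eef_pos: [0.4662, 0.2308, 0.165]
tool_rot: [-0.007, 1.0, 0.001, 0.009]
ft_force: [0.8, 0.7, 0.5]
grip_width: 0.0181
grasp_force: 60.5
```

Emit:
{"name": "send_rows", "arguments": {
  "steps": "-1 0.0032 0.0289 0 0 0 -0.0387;-1 0.0032 0.0289 0 0 0 -0.0387;-1 0.0032 0.0289 0 0 0 -0.0387;-1 0.0032 0.0289 0 0 0 -0.0387;-1 0.0032 0.0289 0 0 0 -0.0387"
}}

```text
clock: 13.98
eef_pos: [0.482, 0.3756, 0.1647]
tool_rot: [0.089, 0.996, 0.0, 0.009]
ft_force: [0.9, 0.1, -0.8]
grip_width: 0.0184
grasp_force: 60.5
```

Emit:
{"name": "send_rows", "arguments": {
  "steps": "-1 0 0 -0.02 0 0 0;-1 0 0 -0.02 0 0 0;-1 0 0 -0.02 0 0 0;-1 0 0 0 0 0 0;-1 0 0 0 0 0 0"
}}

```text
clock: 14.4
eef_pos: [0.4809, 0.3733, 0.1034]
tool_rot: [0.089, 0.996, -0.001, 0.007]
ft_force: [-0.1, -0.4, -0.9]
grip_width: 0.0186
grasp_force: 60.5
```

```bash
python3 - <<'E'
from h import *
o=get_obs();c=camera("wrist");W=world(c,o);T=R.from_quat(o["tool_rot"]);Pt=T.inv().apply((W-o["eef_pos"]).reshape(-1,3)).reshape(W.shape)
print(np.round(o["eef_pos"],4),T.as_matrix()[:,2].round(3))
m=big((abs(Pt[...,1])<.016)&(Pt[...,0]>.02)&(Pt[...,0]<.12)&(Pt[...,2]>-.06)&(Pt[...,2]<.03));P=Pt[m]*1000
for a in range(25,90,15):
    q=P[(P[:,0]>a)&(P[:,0]<a+15)]
    if len(q):print(a,len(q),np.round(np.median(q,0),1))
C={n:camera(n) for n in("top","scene")};pickle.dump(C,open("c5.pkl","wb"))
U=np.array([[.978,.208,0],[-.208,.978,0],[0,0,1]])
for n,c in C.items():
    W=world(c);P=(W-np.array([.5575,.1091,0]))@U.T*1000;x,y,z=P[...,0],P[...,1],P[...,2]
    m=(abs(z-70)<5)&(x>-75)&(x<75)&(abs(y)<80);rect(W[big(m)],n+" deck")
    m=(z<58)&(z>30)&(x>-50)&(x<55)&(abs(y)<60);q=P[m];print(n,"bay deep",len(q),np.round(np.percentile(q,[2,50,98],axis=0),1).tolist())
    m=(z<66)&(z>30)&(x>-60)&(x<60)&(abs(y)<65);q=P[m];print(n,"bay",len(q),np.round(np.percentile(q,[1,50,99],axis=0),1).tolist())
a=C["top"]["frame"][130:250,210:350];save("c5",cv2.resize(a,None,fx=5,fy=5,interpolation=cv2.INTER_CUBIC))
E
```

```text
[0.4809 0.3733 0.1034] [ 0.014 -0.004 -1.   ]
25 1687 [ 32.7   1.5 -13. ]
40 1774 [ 47.6   1.5 -12. ]
55 1901 [ 62.7   1.5 -11. ]
70 1953 [ 77.6   1.5 -10.1]
85 315 [86.4  1.5 -8.3]
top deck 1599 [559.  107.7] [140.4 148.6] 11.8 z [0.0663 0.0703 0.0738]
top bay deep 631 [[-31.3, -40.0, 40.0], [-3.2, -1.3, 44.3], [24.6, 37.7, 56.0]]
top bay 903 [[-54.5, -45.5, 39.8], [-4.1, -1.8, 45.7], [29.3, 43.7, 65.8]]
scene deck 1425 [554.8 108.1] [141.7 152.6] 12.2 z [0.0662 0.0702 0.0727]
scene bay deep 427 [[-25.9, -43.8, 41.4], [1.5, -15.3, 45.0], [22.2, 21.8, 57.5]]
scene bay 623 [[-53.8, -48.3, 41.2], [3.9, -17.6, 47.2], [27.2, 33.5, 65.7]]
```

View pics/c5.png

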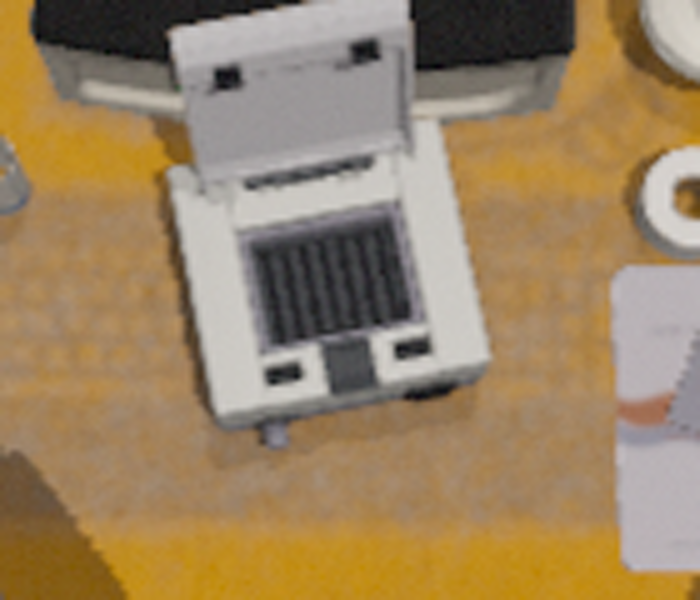

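Top view crop: the cover is open, and the bay runs from about (240,205) to (425,350). The notch channel is at (348,365). The tool has pitched about 0.08 rad in the grip, so I'll level it and lower. I'll also measure the bay rim and the cassette from saved frames.

Emit:
{"name": "send_rows", "arguments": {
  "steps": "-1 0 0 -0.01 0.0069 0.0384 0;-1 0 0 -0.02 0.0068 0.0384 0;-1 0 0 -0.03 0 0 0;-1 0 0 -0.022 0 0 0;-1 0 0 -0.008 0 0 0"
}}

```text
clock: 14.97
eef_pos: [0.4807, 0.3726, 0.0124]
tool_rot: [0.089, 0.996, 0.002, -0.032]
ft_force: [-1.4, -0.4, -1.9]
grip_width: 0.0185
grasp_force: 60.5
```

Emit:
{"name": "send_rows", "arguments": {
  "steps": "-1 0 0 -0.002 0 0 0;-1 0 0 0 0 0 0;-1 0 0 0 0 0 0;-1 0 0 0 0 0 0;-1 0 0 0 0 0 0"
}}

```text
clock: 15.38
eef_pos: [0.4825, 0.3745, 0.0143]
tool_rot: [0.088, 0.996, 0.004, -0.029]
ft_force: [-0.2, 0.6, -1.3]
grip_width: 0.0186
grasp_force: 60.5
```

```bash
python3 - <<'E'
from h import *
C=pickle.load(open("c5.pkl","rb"));U=np.array([[.978,.208,0],[-.208,.978,0],[0,0,1]])
for n,c in C.items():
    K=c["camera_matrix"];T=np.linalg.inv(c["extrinsics"]);h,w=c["range_z"].shape
    u,v=np.meshgrid(np.arange(w),np.arange(h))
    d=cv2.undistortPoints(np.stack([u,v],-1).reshape(-1,1,2).astype(float),K,np.array([c["k1"],0,0,0,0.])).reshape(h,w,2)
    d=np.concatenate([d,np.ones((h,w,1))],-1)@T[:3,:3].T;P=T[:3,3]+d*((.070-T[2,3])/d[...,2])[...,None]
    P=(P-np.array([.5575,.1091,0]))@U.T*1000;x,y=P[...,0],P[...,1];g=c["frame"].min(-1)
    m=(abs(x)<60)&(abs(y)<70);b=m&(g<150)
    print(n,"deck bright",np.percentile(g[m],[10,50,90]))
    for nm,A,B,r in(("x",x,y,(20,40)),("x",x,y,(-40,-20)),("y",y,x,(-25,20))):
        s=m&(B>r[0])&(B<r[1]);bins=np.arange(-62,63,4)
        print(nm,r,[(int(k+2),int(np.median(g[s&(A>=k)&(A<k+4)]))) for k in bins if (s&(A>=k)&(A<k+4)).sum()>0])
E
```

```text
top deck bright [ 49. 161. 196.]
x (20, 40) [(-60, 137), (-56, 56), (-52, 57), (-48, 161), (-44, 191), (-40, 132), (-36, 62), (-32, 57), (-28, 60), (-24, 59), (-20, 63), (-16, 46), (-12, 62), (-8, 60), (-4, 61), (0, 62), (4, 59), (8, 60), (12, 49), (16, 66), (20, 94), (24, 133), (28, 149), (32, 195), (36, 194), (40, 194), (44, 192), (48, 174), (52, 92), (56, 150), (60, 181)]
x (-40, -20) [(-60, 159), (-56, 58), (-52, 76), (-48, 164), (-44, 191), (-40, 122), (-36, 56), (-32, 43), (-28, 53), (-24, 58), (-20, 52), (-16, 59), (-12, 55), (-8, 48), (-4, 48), (0, 56), (4, 56), (8, 48), (12, 52), (16, 63), (20, 90), (24, 130), (28, 147), (32, 195), (36, 195), (40, 195), (44, 188), (48, 142), (52, 87), (56, 127), (60, 169)]
y (-25, 20) [(-60, 195), (-56, 195), (-52, 195), (-48, 165), (-44, 129), (-40, 87), (-36, 56), (-32, 43), (-28, 61), (-24, 62), (-20, 39), (-16, 63), (-12, 44), (-8, 59), (-4, 63), (0, 42), (4, 65), (8, 51), (12, 52), (16, 65), (20, 42), (24, 62), (28, 57), (32, 46), (36, 80), (40, 127), (44, 166), (48, 195), (52, 195), (56, 194), (60, 194), (64, 193)]
scene deck bright [ 
[... 387 characters left out ...]
0, 127), (-56, 150), (-52, 169), (-48, 190), (-44, 173), (-40, 119), (-36, 96), (-32, 107), (-28, 98), (-24, 99), (-20, 100), (-16, 100), (-12, 98), (-8, 101), (-4, 108), (0, 94), (4, 109), (8, 112), (12, 116), (16, 132), (20, 144), (24, 160), (28, 191), (32, 199), (36, 199), (40, 194), (44, 175), (48, 142), (52, 110), (56, 145), (60, 175)]
y (-25, 20) [(-60, 198), (-56, 200), (-52, 197), (-48, 180), (-44, 143), (-40, 130), (-36, 129), (-32, 113), (-28, 95), (-24, 95), (-20, 92), (-16, 88), (-12, 78), (-8, 82), (-4, 78), (0, 76), (4, 84), (8, 77), (12, 78), (16, 76), (20, 77), (24, 84), (28, 77), (32, 75), (36, 79), (40, 101), (44, 154), (48, 194), (52, 200), (56, 199), (60, 199), (64, 199)]
```

Emit:
{"name": "send_rows", "arguments": {
  "steps": "-1 0 0 -0.002 0 0 0;-1 0 0 -0.002 0 0 0;-1 0 0 0 0 0 0;-1 0 0 0 0 0 0;-1 0 0 0 0 0 0"
}}

```text
clock: 15.8
eef_pos: [0.4813, 0.3736, 0.0083]
tool_rot: [0.089, 0.996, 0.003, -0.031]
ft_force: [0.2, 0.0, -0.6]
grip_width: 0.0187
grasp_force: 60.5
```

Emit:
{"name": "send_rows", "arguments": {
  "steps": "-1 0 0 -0.002 0 0 0;-1 0 0 0 0 0 0;-1 0 0 0 0 0 0;-1 0 0 0 0 0 0;-1 0 0 0 0 0 0"
}}

```text
clock: 16.22
eef_pos: [0.4816, 0.3738, 0.0075]
tool_rot: [0.089, 0.996, 0.003, -0.03]
ft_force: [-1.3, -1.1, 5.4]
grip_width: 0.0186
grasp_force: 61.2
```

Desk contact, so the tool lies flat. I'm releasing it, lifting and going over to the cassette.

Emit:
{"name": "send_rows", "arguments": {
  "steps": "0.4 0 0 0 0 0 0;0.4 0 0 0 0 0 0;0.4 0 0 0 0 0 0;0.4 0 0 0.02 0 0 0;0.4 0 0 0.035 0 0 0"
}}

```text
clock: 16.63
eef_pos: [0.4782, 0.3713, 0.057]
tool_rot: [0.089, 0.995, -0.001, -0.035]
ft_force: [0.0, 0.0, 0.0]
grip_width: 0.0597
grasp_force: 0.0
```

Emit:
{"name": "send_rows", "arguments": {
  "steps": "0.4 -0.01 0 0.035 -0.0052 -0.0295 0;0.4 -0.01 0 0.035 -0.0052 -0.0295 0;0.4 -0.01 -0.03 0 0 0 -0.0139;0.4 0 -0.034 0 0 0 -0.0139;0.4 0 -0.034 0 0 0 -0.0139"
}}

```text
clock: 17.05
eef_pos: [0.4509, 0.2756, 0.1323]
tool_rot: [0.108, 0.994, 0.001, 0.0]
ft_force: [-0.3, -0.6, 0.8]
grip_width: 0.0596
grasp_force: 0.0
```

Emit:
{"name": "send_rows", "arguments": {
  "steps": "0.4 0 -0.034 0 0 0 -0.0139;0.4 0 -0.034 0 0 0 -0.0139;0.4 0 -0.034 0 0 0 -0.0139;0.4 0 -0.034 0 0 0 -0.0139;0.4 0 -0.034 0 0 0 -0.0139"
}}

```text
clock: 17.47
eef_pos: [0.4512, 0.1042, 0.1314]
tool_rot: [0.144, 0.99, 0.0, -0.001]
ft_force: [0.8, -0.1, -0.7]
grip_width: 0.0597
grasp_force: 0.0
```

Emit:
{"name": "send_rows", "arguments": {
  "steps": "0.4 0 -0.034 0 0 0 -0.0139;0.4 0 -0.034 0 0 0 -0.0139;0.4 0.01 -0.034 0 0 0 -0.0139;0.4 0.015 -0.034 0 0 0 -0.0139;0.4 0.02 -0.031 0 0 0 -0.0139"
}}

```text
clock: 17.88
eef_pos: [0.4957, -0.0633, 0.1316]
tool_rot: [0.179, 0.984, 0.0, -0.001]
ft_force: [1.1, -0.3, 0.7]
grip_width: 0.0598
grasp_force: 0.0
```

Emit:
{"name": "send_rows", "arguments": {
  "steps": "0.4 0 0 0 0 0 -0.0139;0.4 0 0 0 0 0 -0.0139;0.4 0 0 0 0 0 0;0.4 0 0 0 0 0 0;0.4 0 0 0 0 0 0"
}}

```text
clock: 18.3
eef_pos: [0.4958, -0.0602, 0.1313]
tool_rot: [0.191, 0.982, 0.0, -0.001]
ft_force: [-0.3, -0.7, -0.3]
grip_width: 0.0602
grasp_force: 0.0
```

```bash
python3 - <<'E'
from h import *
o=get_obs();c=camera("wrist");W=world(c,o);x,y,z=W[...,0],W[...,1],W[...,2]
T=R.from_quat(o["tool_rot"]);M=T.as_matrix();print(np.round(o["eef_pos"],4),M.round(3).tolist(),np.degrees(np.arctan2(M[1,1],M[0,1])))
b=(abs(x-.497)<.08)&(abs(y+.129)<.08)
rect(W[big(b&(z>.029)&(z<.05))],"rib");rect(W[big(b&(z>.013)&(z<.05))],"cass")
c=camera("top");pickle.dump(c,open("c6.pkl","wb"));W=world(c);x,y,z=W[...,0],W[...,1],W[...,2];v=c["frame"].max(-1)
rect(W[big((z>.005)&(z<.05)&(x>.36)&(x<.6)&(abs(y-.37)<.06)&(v<75))],"tool handle")
m=(z>.005)&(z<.03)&(x>.49)&(x<.6)&(abs(y-.36)<.04)
rect(W[big(m)],"tool blade")
E
```

```text
[ 0.4958 -0.0602  0.1313] [[-0.927, 0.374, -0.002], [0.374, 0.927, 0.001], [0.002, 0.0, -1.0]] 68.0084984393499
rib 678 [ 491.4 -127.7] [12.8 38.6] 68.3 z [0.0311 0.0358 0.0373]
cass 6719 [ 494.8 -129.3] [84.7 64.3] 68.3 z [0.0192 0.0204 0.0358]
tool handle 278 [447.4 379.9] [ 19.7 101.1] 79.2 z [0.0155 0.0237 0.028 ]
tool blade 125 [523.2 368.7] [19.4 65.7] 82.6 z [0.0102 0.0142 0.0246]
```

The pry tool lies flat, with its handle top at 24 mm. The cassette is at (0.4955, -0.129), yaw -22°. I'm grasping its rib.

Emit:
{"name": "send_rows", "arguments": {
  "steps": "0.4 0 -0.035 0 0 0 0;0.4 0 -0.034 -0.02 0 0 0;0.4 0 0 -0.035 0 0 0;0.4 0 0 -0.035 0 0 0;0.4 0 0 -0.017 0 0 0"
}}

```text
clock: 18.82
eef_pos: [0.4939, -0.1297, 0.0211]
tool_rot: [0.192, 0.981, 0.001, -0.003]
ft_force: [-1.2, -0.2, -0.8]
grip_width: 0.0597
grasp_force: 0.0
```

Emit:
{"name": "send_rows", "arguments": {
  "steps": "0.4 0 0 0 0 0 0;0.4 0 0 0 0 0 0;-1 0 0 0 0 0 0;-1 0 0 0 0 0 0;-1 0 0 0 0 0 0"
}}

```text
clock: 19.23
eef_pos: [0.4981, -0.1304, 0.0263]
tool_rot: [0.191, 0.981, 0.0, 0.001]
ft_force: [-0.2, 0.3, 0.4]
grip_width: 0.0238
grasp_force: 0.0
```

Emit:
{"name": "send_rows", "arguments": {
  "steps": "-1 0 0 0 0 0 0;-1 0 0 0 0 0 0;-1 0 0 0 0 0 0;-1 0 0 0 0 0 0;-1 0 0 0 0 0 0"
}}

```text
clock: 19.65
eef_pos: [0.4977, -0.1305, 0.0261]
tool_rot: [0.192, 0.981, 0.0, 0.001]
ft_force: [-1.4, 0.6, 6.3]
grip_width: 0.01
grasp_force: 61.7
```

Emit:
{"name": "send_rows", "arguments": {
  "steps": "-1 0 0 0.01 0 0 0;-1 0 0 0.025 0 0 0;-1 0 0 0.03 0 0 0;-1 0 0 0.03 0 0 0;-1 0 0 0.03 0 0 0"
}}

```text
clock: 20.07
eef_pos: [0.496, -0.1302, 0.1513]
tool_rot: [0.192, 0.981, 0.0, -0.001]
ft_force: [0.7, 0.6, -0.5]
grip_width: 0.0102
grasp_force: 60.9
```

Emit:
{"name": "send_rows", "arguments": {
  "steps": "-1 0.0055 0.0238 0 0 0 0.0593;-1 0.0055 0.0238 0 0 0 0.0593;-1 0.0055 0.0238 0 0 0 0.0593;-1 0.0055 0.0238 0 0 0 0.0593;-1 0.0055 0.0238 0 0 0 0.0593"
}}

```text
clock: 20.48
eef_pos: [0.524, -0.0103, 0.1504]
tool_rot: [0.043, 0.999, 0.0, -0.0]
ft_force: [-0.1, -0.9, -0.5]
grip_width: 0.0101
grasp_force: 60.9
```

Emit:
{"name": "send_rows", "arguments": {
  "steps": "-1 0.0055 0.0238 0 0 0 0.0593;-1 0.0055 0.0238 0 0 0 0.0593;-1 0.0055 0.0238 0 0 0 0.0593;-1 0.0055 0.0238 0 0 0 0.0593;-1 0.0055 0.0238 0 0 0 0.0593"
}}

```text
clock: 20.9
eef_pos: [0.5514, 0.1088, 0.1502]
tool_rot: [-0.105, 0.994, 0.0, -0.001]
ft_force: [-0.3, -1.2, -0.0]
grip_width: 0.0104
grasp_force: 60.9
```

Emit:
{"name": "send_rows", "arguments": {
  "steps": "-1 0 0 0 0 0 0;-1 0 0 0 0 0 0;-1 0 0 0 0 0 0;-1 0 0 0 0 0 0;-1 0 0 0 0 0 0"
}}

```text
clock: 21.32
eef_pos: [0.5512, 0.1066, 0.1496]
tool_rot: [-0.102, 0.995, 0.0, -0.001]
ft_force: [0.2, -0.7, -0.4]
grip_width: 0.0104
grasp_force: 60.9
```

```bash
python3 - <<'E'
from h import *
o=get_obs();c=camera("wrist");W=world(c,o);T=R.from_quat(o["tool_rot"]);M=T.as_matrix()
print(np.round(o["eef_pos"],4),np.degrees(np.arctan2(M[1,1],M[0,1])).round(2),M[:,2].round(3),np.round(o["ft_force"],1))
Pt=T.inv().apply((W-o["eef_pos"]).reshape(-1,3)).reshape(W.shape)
m=big((abs(Pt[...,0])<.06)&(abs(Pt[...,1])<.06)&(Pt[...,2]>-.006)&(Pt[...,2]<.016))
P=Pt[m];print("flange in tool",len(P),np.round(np.nanpercentile(P*1000,[.5,50,99.5],axis=0),1).tolist())
rect(P,"flange")
for n in("scene","top"):
    c=camera(n);W=world(c);Pt=T.inv().apply((W-o["eef_pos"]).reshape(-1,3)).reshape(W.shape)
    m=(abs(Pt[...,0])<.06)&(abs(Pt[...,1])<.06)&(Pt[...,2]>-.004)&(Pt[...,2]<.025)
    if m.sum():P=Pt[big(m)];print(n,len(P),np.round(np.nanpercentile(P*1000,[1,50,99],axis=0),1).tolist())
    if n=="scene": save("c7",cv2.resize(c["frame"][120:260,200:370],None,fx=4,fy=4,interpolation=cv2.INTER_CUBIC))
    else: pass
E
```

```text
[0.5512 0.1066 0.1496] 101.77 [-0.002  0.    -1.   ] [ 0.2 -0.7 -0.4]
flange in tool 12725 [[-19.9, -39.9, -4.7], [15.7, 1.6, 5.8], [33.8, 43.0, 7.8]]
flange 12725 [5.7 1.5] [56.8 84.5] 0.1 z [0.0047 0.0058 0.0068]
scene 555 [[-28.7, -39.2, -2.0], [13.6, 18.1, 4.7], [34.7, 43.1, 23.1]]
```

View pics/c7.png

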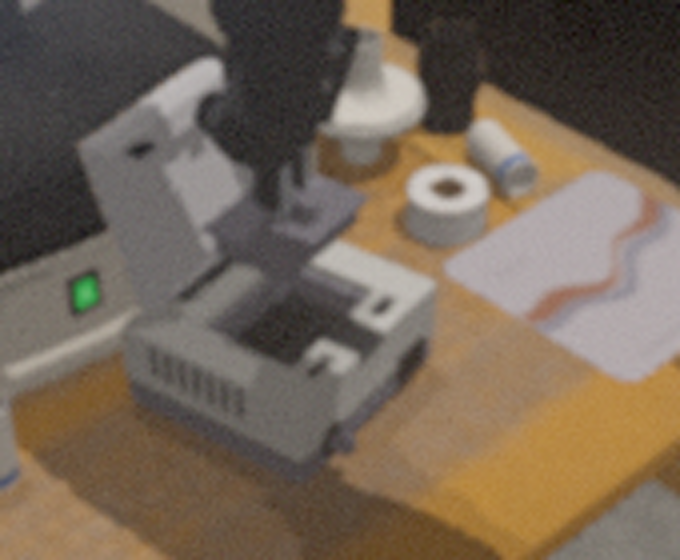

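The scene view shows the cassette at (290,215), rib up in the grip and over the bay. I'm applying the small offset correction and lowering.

Emit:
{"name": "send_rows", "arguments": {
  "steps": "-1 0.0033 0.0013 -0.01 0 0 0.004;-1 0 0 -0.015 0 0 0;-1 0 0 -0.015 0 0 0;-1 0 0 -0.008 0 0 0;-1 0 0 0 0 0 0"
}}

```text
clock: 21.88
eef_pos: [0.5529, 0.1085, 0.0986]
tool_rot: [-0.105, 0.994, -0.0, -0.003]
ft_force: [-0.7, 0.2, 0.1]
grip_width: 0.0097
grasp_force: 60.8
```

Emit:
{"name": "send_rows", "arguments": {
  "steps": "-1 0 0 -0.005 0 0 0;-1 0 0 -0.005 0 0 0;-1 0 0 -0.004 0 0 0;-1 0 0 -0.003 0 0 0;-1 0 0 0 0 0 0"
}}

```text
clock: 22.3
eef_pos: [0.5551, 0.109, 0.0865]
tool_rot: [-0.105, 0.994, 0.0, 0.0]
ft_force: [-4.6, -0.5, 8.7]
grip_width: 0.01
grasp_force: 62.0
```

Emit:
{"name": "send_rows", "arguments": {
  "steps": "-1 0 0 0.005 0 0 0;-1 -0.0026 -0.0014 0 0 0 0;-1 0 0 0 0 0 0;-1 0 0 -0.004 0 0 0;-1 0 0 0 0 0 0"
}}

```text
clock: 22.72
eef_pos: [0.5515, 0.1074, 0.0843]
tool_rot: [-0.105, 0.994, 0.0, -0.002]
ft_force: [-0.9, -0.4, -0.5]
grip_width: 0.01
grasp_force: 60.9
```

Emit:
{"name": "send_rows", "arguments": {
  "steps": "-1 0 0 -0.003 0 0 0;-1 0 0 0 0 0 0;-1 0 0 0 0 0 0;-1 0 0 0 0 0 0;-1 0 0 0 0 0 0"
}}

```text
clock: 23.13
eef_pos: [0.5522, 0.1076, 0.0824]
tool_rot: [-0.105, 0.994, 0.0, -0.001]
ft_force: [0.0, -0.0, -1.2]
grip_width: 0.0099
grasp_force: 60.9
```

Entered freely. Continuing down to the ledge.

Emit:
{"name": "send_rows", "arguments": {
  "steps": "-1 0 0 -0.003 0 0 0;-1 0 0 -0.003 0 0 0;-1 0 0 -0.002 0 0 0;-1 0 0 0 0 0 0;-1 0 0 0 0 0 0"
}}

```text
clock: 23.55
eef_pos: [0.5519, 0.1075, 0.0741]
tool_rot: [-0.105, 0.994, 0.0, -0.001]
ft_force: [0.2, 0.2, -1.6]
grip_width: 0.0102
grasp_force: 60.9
```

Emit:
{"name": "send_rows", "arguments": {
  "steps": "-1 0 0 -0.002 0 0 0;-1 0 0 -0.002 0 0 0;-1 0 0 0 0 0 0;-1 0 0 0 0 0 0;-1 0 0 0 0 0 0"
}}

```text
clock: 23.97
eef_pos: [0.5524, 0.1076, 0.0707]
tool_rot: [-0.105, 0.994, 0.0, -0.001]
ft_force: [-0.9, -0.2, 1.5]
grip_width: 0.01
grasp_force: 61.1
```

Emit:
{"name": "send_rows", "arguments": {
  "steps": "-1 0 0 -0.001 0 0 0;-1 0 0 -0.001 0 0 0;-1 0 0 0 0 0 0;-1 0 0 0 0 0 0;-1 0 0 0 0 0 0"
}}

```text
clock: 24.38
eef_pos: [0.5524, 0.1076, 0.0706]
tool_rot: [-0.105, 0.994, 0.0, 0.0]
ft_force: [-4.1, -2.0, 12.3]
grip_width: 0.0101
grasp_force: 62.5
```

Emit:
{"name": "send_rows", "arguments": {
  "steps": "-0.3 0 0 0 0 0 0;-0.3 0 0 0 0 0 0;-0.3 0 0 0 0 0 0;-0.3 0 0 0.005 0 0 0;-0.3 0 0 0.03 0 0 0"
}}

```text
clock: 24.8
eef_pos: [0.5479, 0.1067, 0.0984]
tool_rot: [-0.105, 0.994, -0.0, -0.007]
ft_force: [0.1, -0.0, -0.2]
grip_width: 0.0298
grasp_force: 0.0
```

Emit:
{"name": "send_rows", "arguments": {
  "steps": "-0.3 0 0 0.035 0 0 0;-0.3 -0.02 -0.005 0.03 0 0 0;-0.3 -0.035 -0.01 0 0 0 0;-0.3 -0.035 -0.02 0 0 0 0;-0.3 -0.03 -0.02 0 0 0 0"
}}

```text
clock: 25.22
eef_pos: [0.4305, 0.0524, 0.1689]
tool_rot: [-0.106, 0.994, 0.0, -0.001]
ft_force: [0.5, -1.4, 0.2]
grip_width: 0.0299
grasp_force: 0.0
```

Emit:
{"name": "send_rows", "arguments": {
  "steps": "-0.3 -0.03 -0.03 0.01 0 0 0;-0.3 0 -0.038 0.01 0 0 0;-0.3 0 -0.038 0 0 0 0;-0.3 0 -0.038 0 0 0 0;-0.3 0 0 0 0 0 0"
}}

```text
clock: 25.63
eef_pos: [0.4035, -0.0957, 0.1887]
tool_rot: [-0.101, 0.995, -0.002, -0.0]
ft_force: [1.4, 0.1, -0.3]
grip_width: 0.03
grasp_force: 0.0
```

```bash
python3 - <<'E'
from h import *
C={n:camera(n) for n in("top","scene")};U=np.array([[.978,.208,0],[-.208,.978,0],[0,0,1]])
for n,c in C.items():
    W=world(c);P=(W-np.array([.5575,.1091,0]))@U.T*1000;x,y,z=P[...,0],P[...,1],P[...,2]
    for nm,A in(("rib",(abs(x+5)<15)&(abs(y)<4)),("fl y+",(abs(x+5)<20)&(abs(y-25)<10)),("fl y-",(abs(x+5)<20)&(abs(y+25)<10)),("fl x+",(abs(x-16)<4)&(abs(abs(y)-22)<10)),("fl x-",(abs(x+26)<4)&(abs(abs(y)-22)<10)),("deck",(abs(x+5)<30)&(abs(abs(y)-54)<4))):
        q=z[A&(z>35)&(z<110)];print(n,nm,len(q),np.round(np.median(q),1))
    m=(abs(y)<50)&(z>95)&(z<175)&(x>45)&(x<125);q=P[big(m)];p=np.polyfit(q[:,2],q[:,0],1);print("cover angle",np.pi/2+np.arctan(p[0]),len(q))
a=C["top"]["frame"][130:270,150:420];save("end",cv2.resize(a,None,fx=2.9,fy=2.9,interpolation=cv2.INTER_CUBIC))
E
```

```text
top rib 33 82.3
top fl y+ 106 66.4
top fl y- 108 66.1
top fl x+ 44 66.7
top fl x- 44 66.6
top deck 135 70.7
cover angle 1.7050958356274126 509
scene rib 27 82.3
scene fl y+ 87 66.4
scene fl y- 58 66.5
scene fl x+ 29 67.1
scene fl x- 34 66.3
scene deck 102 70.6
cover angle 1.7455266751661935 712
```

View pics/end.png

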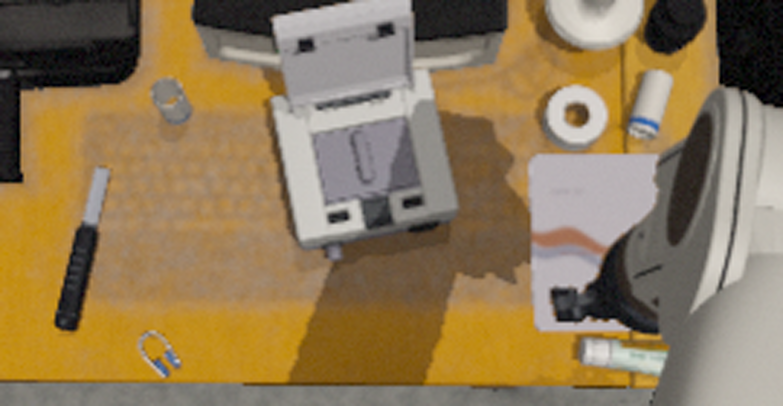

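Final top view: the cassette is seated at (365,160) with its flange level at 66.4 mm and rib at 82 mm. The tool is flat at (85,245), and the other objects are unmoved. I'll check the cover angle with a proper plane fit.

```bash
python3 - <<'E'
from h import *
U=np.array([[.978,.208,0],[-.208,.978,0],[0,0,1]])
for n in("top","scene"):
    c=camera(n);W=world(c);P=(W-np.array([.5575,.1091,0]))@U.T*1000;x,y,z=P[...,0],P[...,1],P[...,2]
    m=(abs(y)<35)&(z>100)&(z<165)&(x>45)&(x<125);q=P[big(m)]
    for _ in range(4):
        k=q.mean(0);nv=np.linalg.svd(q-k)[2][2];r=(q-k)@nv;q=q[abs(r)<max(2.5,1.5*r.std())]
    nv*=-np.sign(nv[0]);print(n,len(q),nv.round(3),"theta",np.pi/2+np.arctan2(-nv[2],-nv[0])*-1,"centroid",k.round(1),"rms",r.std().round(2))
    for a in range(80,200,12):
        s=(abs(y)<35)&(z>=a)&(z<a+12)&(x>40)&(x<140); print(a+6,s.sum(),np.round(np.percentile(x[s],[10,50,90]),1) if s.sum() else "",end=" | ")
    print()
E
```

```text
top 263 [-0.945 -0.009  0.327] theta 1.9035031770699549 centroid [ 80.   -0.8 120.9] rms 1.06
86 92 [56.  67.6 70.2] | 98 72 [70.1 72.2 74.2] | 110 151 [ 74.7  79.4 138.3] | 122 87 [78.4 80.6 83.8] | 134 77 [82.2 84.5 86.8] | 146 13 [84.6 86.8 88.1] | 158 0  | 170 67 [79.4 81.1 82.9] | 182 277 [ 82.   89.7 101.8] | 194 15 [89.3 90.9 93.5] | 
scene 419 [-0.945  0.001  0.328] theta 1.9051101606103586 centroid [ 79.5   0.3 127.1] rms 1.16
86 118 [61.1 65.4 68.2] | 98 94 [67.4 69.4 72. ] | 110 133 [ 71.7  74.5 130.9] | 122 96 [75.8 77.8 79.7] | 134 101 [79.5 81.8 84.4] | 146 103 [83.5 86.3 88.9] | 158 12 [84.5 87.3 89.1] | 170 70 [76.5 78.7 81.4] | 182 194 [78.  84.9 97.2] | 194 1 [84. 84. 84.] |
```

Both views put the cover at 1.90 rad, which is the stop. Handing in.

```bash
python3 -c "
from workcell import *
print(job_done())"
```

```text
the job is handed in; nothing more can be done
None
```

The job is handed in: the cover is at its stop (1.90 rad), the cassette is right home in its bay with the rib up, the pry tool lies flat on the desk, and the other things look undisturbed in the final view (gel tube partly hidden by the arm).

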